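# Fit a bayonet filter from the stack to the camera

## Task

Fit the upper filter of the stack to the camera. Lift the spacer plate that covers it off the stack and lay it, without dropping it, flat and square on the pile of spare spacers; then enter the filter's two lugs in the slots of the camera's mount, press it down against the spring, turn it a quarter turn clockwise (seen from above) and let it spring up into its catches, so that it sits locked, level and free of the hand. Do not drop the filter, and leave the rest of the stack, the spare spacers and the other things on the desk where they are.

Things in the scene. Friction and masses are not known exactly. Their poses are not given: they have to be found in the camera images.
- camera: round black camera, 102 mm in diameter, 130 mm tall, cooling fins low down, fixed upright on a 116 mm round steel foot with its bayonet mount facing up; origin at the centre of its underside, z up. Its +x and -x axes point through the two entry slots of the mount, +y and -y through the two catches; the yaw is arbitrary
- mount (a point): centre of the mount, level with the flat top of its steel flange, 130 mm above the desk; axes parallel to the camera's. The flange is 102 mm in outer diameter and 6 mm thick, with a round throat 59 mm in diameter. A locked filter has its underside 8 mm below this point and stands 34 mm out of the flange; while turning, its underside must be 11 to 15 mm (best 13) below
- slot (a point): one of the two entry slots (this one on the camera's +x side, 32 mm from the axis, at the flange's top; the other opposite, on -x): straight, 16 mm wide, running out from the throat to 38.5 mm from the axis, open from above, with a short dark line engraved outside it. A lug that has passed 6 mm down through it can be turned clockwise (seen from above) under the flange; anticlockwise is blocked
- catch (a point): one of the two catches (this one on the camera's +y side, the other on -y), hidden under the flange, 32 mm from the axis; the point lies at the flange's top. Each is a recess 16 mm wide and 3 mm deep in the flange's underside, a quarter turn clockwise from a slot and just before a fixed stop; the spring lifts the lug into it
- spring_ring (a joint): level sprung ring, 50 mm in diameter, in the mount's throat, on which the filter's underside rests. Value: m pushed down. 0 at rest, its top 4 mm below the flange's top (a filter just laid in reads about 0: not locked); about 0.004 under a locked filter, over 0.007 while lugs pass under the flange, at most 0.011. It pushes up with about 1.3 N at rest, 6.5 N locked, 12 N at 8 mm
- filter: the filter to fit, directly under the stack's topmost spacer: dark glass in a knurled aluminium barrel, 54 mm in diameter and 42 mm tall; origin at the centre of its underside, z up the barrel. Two lugs at its foot, on +x and -x, 10 mm wide and 5 mm high from its underside, reach 34.5 mm from its axis; either may go in either slot. About 0.15 kg. Gripped on the barrel at least 20 mm above its underside, the fingertips stay clear of the flange when it is pressed in
- spacer: the spacer plate on the very top of the stack, covering the filter: a flat grey rigid plastic plate, 84 (its x) x 64 (its y) x 6 mm thick; origin at the centre of its underside, z up; about 45 g, not fastened; to be taken across its 64 mm width. Its underside starts 96 mm above the desk
- pile_top: the uppermost of the three spare spacers that lie flat on one another on the desk, the pile on which the spacer is to be laid: a flat grey rigid plastic plate, 84 (its x) x 64 (its y) x 6 mm thick; origin at the centre of its underside, z up; its top is 18 mm above the desk
- pile_bottom: the lowest spare spacer of that pile, on the desk: a flat grey rigid plastic plate, 84 (its x) x 64 (its y) x 6 mm thick; origin at the centre of its underside, z up
- middle_spacer: the spacer between the two filters of the stack, to be left there: a flat grey rigid plastic plate, 84 (its x) x 64 (its y) x 6 mm thick; origin at the centre of its underside, z up; its top is 54 mm above the desk
- lower_filter: the other filter, lower in the stack, alike in shape, to be left there: 54 mm in diameter and 42 mm tall; origin at the centre of its underside, z up the barrel
- stack_base: the spacer on the desk under the whole stack: a flat grey rigid plastic plate, 84 (its x) x 64 (its y) x 6 mm thick; origin at the centre of its underside, z up. The stack's pieces lie on one another turned by different amounts
- bottle: bystander: a standing plastic drinks bottle, 64 mm in diameter, 200 mm tall; origin at the centre of its underside
- carton: bystander: a narrow standing cardboard box, 50 x 56 mm, 185 mm tall with its flaps; origin at the centre of its underside
- stapler: bystander: a stapler, 145 (its x) x 36 mm, 55 mm tall; origin at the centre of its underside
- tape_roll: bystander: a flat-lying roll of black tape, 92 mm in diameter, 19 mm high; origin at the centre of its underside
Not all that is in view belongs to the job. What is shaped like the spacer but red is not meant.

How it is judged:
On the way, in this order (a step that is already met when the one before it is completed fails the run):
1. the spacer lies flat on the pile of spare spacers, let go (horizontal distance between spacer and pile_top below 0.015 m and z of spacer in the frame of pile_top between 0.004 and 0.008 m and angle between spacer's own z axis and vertical below 0.05 rad and angle between the x axis of spacer and the x axis of pile_top, either way round below 0.2 rad and linear speed of spacer below 0.03 m/s and contact force between the fingers and spacer below 0.1 N), for 0.3 s.
2. the filter's lugs are in the mount's slots and the filter is pressed down against the spring (value of joint spring_ring above 0.006 m and horizontal distance between filter and mount below 0.005 m and z of filter in the frame of mount below -0.0095 m), for 0.05 s.
At the end, for the whole second after the job is handed in: The filter is at rest in the mount, its lugs in the catches (within 0.15 rad), within 4 mm of centre, level within 0.05 rad, underside 8 mm (+-1.5) below the flange, spring ring 2.5 to 5.6 mm down; the spacer lies flat on the top spare spacer, within 15 mm and 0.2 rad of square, at rest (angle between the x axis of filter and the y axis of camera, either way round below 0.15 rad and horizontal distance between filter and mount below 0.004 m and z of filter in the frame of mount between -0.0095 and -0.0065 m and angle between each of filter, spacer's own z axis and vertical below 0.05 rad and value of joint spring_ring between 0.0025 and 0.0056 m and linear speed of filter below 0.02 m/s and horizontal distance between spacer and pile_top below 0.015 m and z of spacer in the frame of pile_top between 0.004 and 0.008 m and angle between the x axis of spacer and the x axis of pile_top, either way round below 0.2 rad and linear speed of spacer below 0.03 m/s); the robot touches nothing.
It fails at once if the bottle, carton, stapler or tape roll is moved by more than 25 mm or tipped (distance of any of bottle, carton, stapler, tape_roll from where it was at the start of the episode above 0.025 m or angle between any of bottle, carton, stapler, tape_roll's own z axis and vertical above 0.3 rad).
It fails at once if the rest of the stack is disturbed: the lower filter, its spacers moved by more than 20 mm or tipped (distance of any of lower_filter, middle_spacer, stack_base from where it was at the start of the episode above 0.02 m or angle between any of lower_filter, middle_spacer's own z axis and vertical above 0.2 rad).
It fails at once if the pile of spare spacers is shifted by more than 25 mm (distance of any of pile_bottom, pile_top from where it was at the start of the episode above 0.025 m).
It fails at once if the filter or the spacer is dropped (falls freely faster than 0.6 m/s, from more than about 2 cm) ((linear speed of filter above 0.6 m/s and contact force between the fingers and filter below 0.05 N) or (linear speed of spacer above 0.6 m/s and contact force between the fingers and spacer below 0.05 N)).
It also fails if it takes over 67 s, if anything falls off the work surface, if the arm or the gripper's body presses on something with over 40 N, if the wrist force passes 120 N, or if a joint passes its speed limit or range.

## Robot

A 6-joint arm with a two-finger parallel gripper is mounted at the origin on the work surface. World frame = base frame: x ahead of the robot, y to its left, z up, the work surface at z = 0. Lengths are in m, angles in rad, forces in N, time in s.
With the tool pointing down it reaches from about 0.25 to 0.725 m from the base axis. Payload 4 kg.
Tool frame: the origin (TCP) lies on the centre line of the jaws, within the pads' length; the fingertips stand 14 mm ahead of it and the grasp point (between the pads) lies 5 mm behind it; z points along the fingers, y is the line along which they close (so a half turn about z gives the same grasp; the last joint's range is limited). The gripper opens to 85 mm and grips with 20 to 120 N. Pads are 22 mm wide; open, the fingers measure 114 mm over their backs; the gripper's body (76 mm by 85 mm) begins 54 mm behind the grasp point. The pads swing forward as they close: fully open they stand 13 mm farther back than shut.
Start: joints at [1.263, 0.241, 0.005, 1.335, 0, 1.571], TCP at [0.151, 0.477, 0.245] pointing down, gripper open.
Joint ranges: [-2.72, 2.72], [-1.05, 1.87], [-1.09, 1.28], [-1.99, 2.15], [-1.42, 1.44], [-3.14, 3.14]. Speed limits (rad/s): [2.79, 2.79, 3.14, 3.14, 3.14, 3.14].

## Interface

Orientations are given as a unit quaternion [x, y, z, w].
In Python, from rig import env, open_gripper, gripper_close, kin, snapshot gives the robot as it stands. Calls block until the motion is done:
- env.goto(position, orientation): joint-space move of the TCP to a pose.
- env.line_to(position, rotation=None, rate=0.15): straight line of the TCP; rotation=None keeps the orientation; rate is the mean speed in m/s.
- env.set_joints(angles): joint-space move.
- open_gripper() and gripper_close(): open the fingers fully, or close them until they stop; the grip force is fixed at half the most.
- env.wait(seconds).
- kin.inverse_kinematics(position, orientation): joint angles nearest the present ones, or None.
- env.state(): the state.
- snapshot(name): name is "side" or "top"; returns a dict with "img" (384x512x3 uint8, blue, green, red), "K" (3x3 intrinsics, pixels), "pose" (4x4, takes a point from camera to world coordinates). Camera axes: x right, y down, z forward; pixel columns grow to the right and rows downward; lengths in m; the calibration is good to about 2 mm. A picture is of the moment at which its call begins. There is no depth.
A pose or a line that the arm cannot do raises env.MotionError and nothing moves.
- env.finish_job(): hands the job in; it is judged then, once.
The state is a dict: "t": time; "joint_positions": joint angles; "joint_velocities": joint speeds; "joint_efforts": joint torques, N m; "tool_pos": TCP position; "orientation": TCP orientation; "ft_force": force on the tool from outside, world axes, zero at the start; "ft_torque": the same for the moment, N m; "finger_gap": opening from 0.0 (shut) to 1.0 (fully open); "grasp_force": force on a finger pad.
Only numpy, scipy, OpenCV 4.12 (cv2) and the standard library are available. Lean on these libraries where they do the work, as an engineer would, in place of code of your own. Each camera call takes 0.05 s, during which the arm holds its last target. There are 200 camera calls.

## Working session

There is one attempt and no reset: what is moved stays moved. The work goes in short steps, each a Python script; the robot and the scene stay as the last script left them, time stands still between calls to the robot, and variables do not carry over. Pictures are saved under pics/ and viewed, at most 10 in all, crops included, and the job is handed in when it is done.

```bash
ls; mkdir -p pics
python3 - <<'E'
from rig import env, snapshot
import cv2,numpy as np
for n in("side","top"):
    s=snapshot(n); cv2.imwrite(f"pics/{n}0.png",s["img"]); np.savez(f"{n}0.npz",**s); print(n,s["K"].tolist(),np.round(s["pose"],4).tolist())
s=env.state();print(s["t"],s["tool_pos"],s["orientation"],s["ft_force"])
E
```

```text
pics
side [[447.60435436344, 0.0, 251.9771451108293], [0.0, 447.60435436344, 184.1176256932254], [0.0, 0.0, 1.0]] [[-0.8594, -0.2593, 0.4407, -0.0071], [-0.5111, 0.4578, -0.7274, 0.97], [-0.0131, -0.8504, -0.526, 0.7851], [0.0, 0.0, 0.0, 1.0]]
top [[445.2031917770649, 0.0, 254.75299048808333], [0.0, 445.2031917770649, 192.82717730125935], [0.0, 0.0, 1.0]] [[0.0015, -0.9978, 0.0662, 0.4734], [-0.9996, -0.0033, -0.0273, 0.0503], [0.0275, -0.0661, -0.9974, 1.3119], [0.0, 0.0, 0.0, 1.0]]
0.1 [0.15133289 0.47599579 0.24449621] [ 1.53290276e-01  9.88180753e-01 -9.34573799e-04 -1.27299346e-04] [-0.46799595  0.27208919  1.26362087]
```

View pics/top0.png

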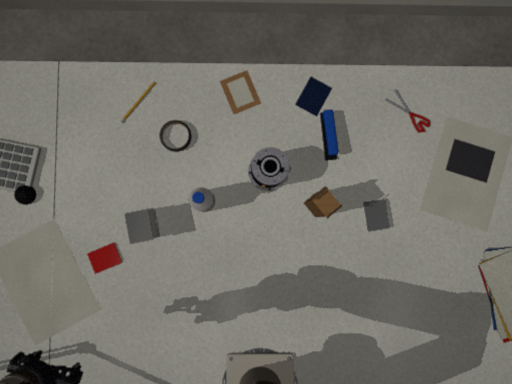

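View pics/side0.png

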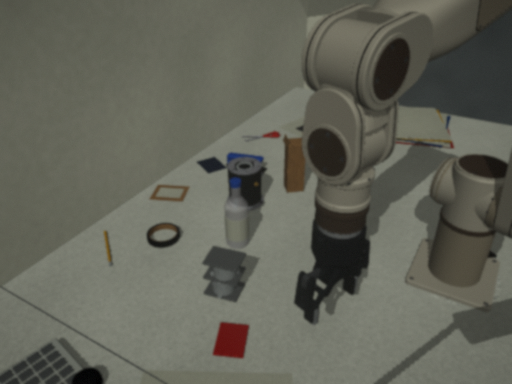

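Top view: the stack is at about (142,225), with its shadow at (175,220). The pile is at (377,214), the camera at (270,168), the bottle at (202,198) and the carton at (322,202). Possible lookalikes are the red plate (105,257), the dark blue card (314,96), the black sheet (470,160) and the shadow. I'll check with one close crop.

Run:
```python
import cv2,numpy as np
t=cv2.imread("pics/top0.png")
a=lambda x,y,w,h,f:cv2.resize(t[y:y+h,x:x+w],None,fx=f,fy=f,interpolation=cv2.INTER_CUBIC)
A=a(115,195,90,60,4.4);B=a(345,185,60,60,4.4);C=a(240,140,62,60,8)
o=np.zeros((560,800,3),np.uint8)
for im,x,y in((A,0,0),(B,0,280),(C,300,280-200+0)): pass
o[:264,:396]=A[:264,:396];o[280:544,:264]=B[:264,:264];C=cv2.resize(C,(396,384));o[100:484,400:796]=C
cv2.imwrite("pics/crop1.png",np.clip(o*1.6,0,255).astype(np.uint8))
```

```text
(no output)
```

View pics/crop1.png

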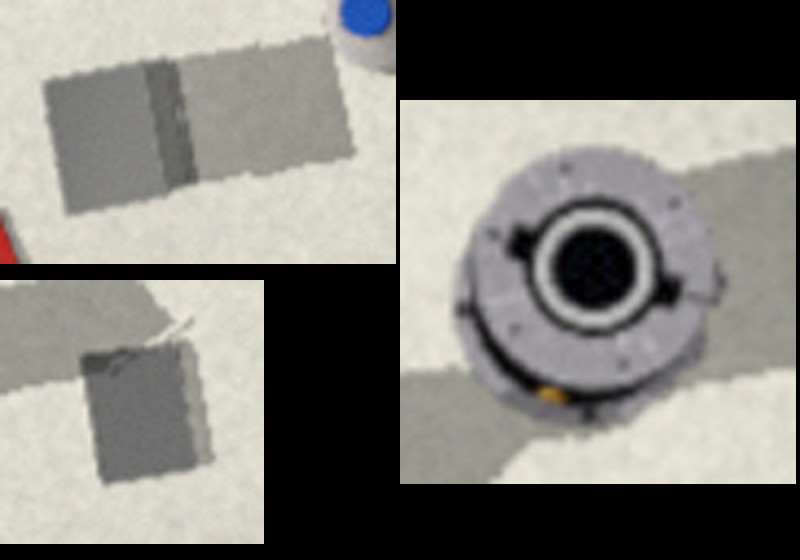

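```bash
cat > h.py <<'E'
import cv2,numpy as np
from scipy.spatial.transform import Rotation as R
def load(n): return dict(np.load(n))
def ray(s,uv,z):
    uv=np.atleast_2d(uv).astype(float)
    d=np.c_[uv,np.ones(len(uv))]@np.linalg.inv(s["K"]).T@s["pose"][:3,:3].T
    o=s["pose"][:3,3]; return o+d*((z-o[2])/d[:,2])[:,None]
def proj(s,P):
    P=np.atleast_2d(P); c=(P-s["pose"][:3,3])@s["pose"][:3,:3]
    q=c@s["K"].T; return q[:,:2]/q[:,2:]
def down(yaw): # tool z down, tool y axis along world direction angle yaw
    y=np.array([np.cos(yaw),np.sin(yaw),0]);z=np.array([0,0,-1.]);x=np.cross(y,z)
    return R.from_matrix(np.c_[x,y,z]).as_quat()
def big(m):
    c,_=cv2.findContours(m.astype(np.uint8),cv2.RETR_EXTERNAL,cv2.CHAIN_APPROX_NONE)
    return max(c,key=cv2.contourArea)
def plate(s,c,z):
    p=ray(s,c.reshape(-1,2),z)[:,:2]
    r=cv2.minAreaRect((p*1000).astype(np.float32)); b=cv2.boxPoints(r)
    e=[b[1]-b[0],b[2]-b[1]]; l=max(e,key=np.linalg.norm)
    return np.array(r[0])/1000,np.array(r[1]),np.arctan2(l[1],l[0])
E
python3 - <<'E'
from h import *
s=load("top0.npz");im=s["img"].astype(int);hsv=cv2.cvtColor(s["img"],cv2.COLOR_BGR2HSV)
g=cv2.cvtColor(s["img"],cv2.COLOR_BGR2GRAY)
print("gray samples top,strip,shadow,pile,desk",g[228,135],g[225,154],g[220,180],g[218,378],g[240,300])
def win(m,x0,x1,y0,y1):
    o=np.zeros_like(m);o[y0:y1,x0:x1]=m[y0:y1,x0:x1];return o
v=g[228,135]
m=win(abs(g.astype(int)-int(v))<10,115,165,200,250);print("spacer",plate(s,big(m),.102))
m=win(g<g[220,180]-15,345,400,185,240);print("pile",plate(s,big(m),.018))
# flange: throat dark ring + slots
d=win(g<60,248,290,145,195)
c=big(d);print("throat blob",cv2.boundingRect(c),cv2.minEnclosingCircle(c))
for nm,uv,z in(("slotL",(240+(520-400)/6.387,140+(243-100)/6.4),.13),("slotR",(240+(668-400)/6.387,140+(290-100)/6.4),.13),("ctr",(240+194/6.387,140+167/6.4),.13),("bottle",(202,198),.2),("carton",(323,202),.17)):
    print(nm,np.round(ray(s,uv,z)[0],4))
q=load("side0.npz");Rt=R.from_quat([.1533,.98818,-.0009,-.0001]).as_matrix();T=np.array([.1513,.476,.2445])
i=cv2.resize(q["img"][225:345,270:400],None,fx=5,fy=5,interpolation=cv2.INTER_CUBIC);i=np.clip(i*2.2,0,255).astype(np.uint8)
for k,col in((14,(0,0,255)),(1,(0,255,0)),(-5,(255,0,0))):
  for w in(-.0425,.0425,0):
    u=(proj(q,T+Rt@[0,w,k/1000])[0]-[270,225]+.5)*5;cv2.circle(i,tuple(int(a) for a in u),3,col,-1)
cv2.imwrite("pics/tip.png",i)
E
```

```text
gray samples top,strip,shadow,pile,desk 79 67 97 71 135
spacer (array([0.46456406, 0.32514401]), array([80.3683548 , 71.92873383]), np.float32(0.19875032))
pile (array([ 0.49849579, -0.34082242]), array([86.7324295 , 66.93474579]), np.float32(0.1733038))
throat blob (257, 155, 27, 22) ((270.0, 166.0), 13.928488731384277)
slotL [0.6336 0.0072 0.13  ]
slotR [ 0.6141 -0.0548  0.13  ]
ctr [ 0.6236 -0.0238  0.13  ]
bottle [0.5338 0.1514 0.2   ]
carton [ 0.5261 -0.1571  0.17  ]
```

View pics/tip.png

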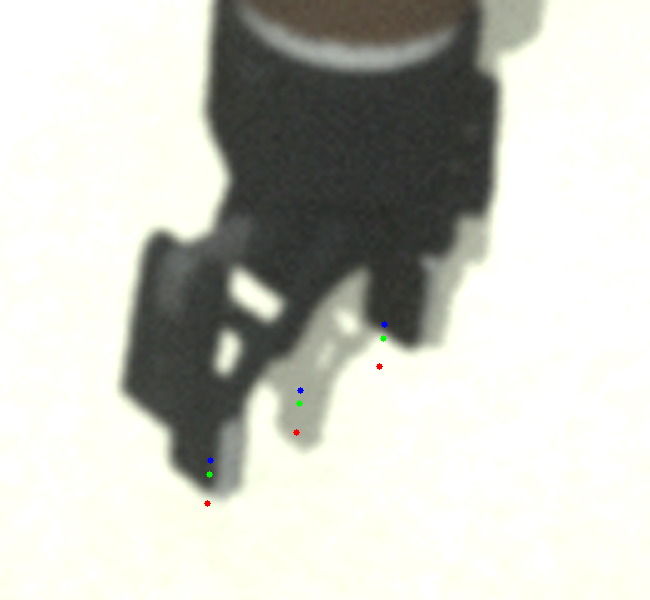

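The crop confirms the choice. The grey plate is the spacer, and the dark strip right of it is the shaded middle spacer. With the gripper open, the tips stand about 1–5 mm ahead of the TCP, so the 14 mm figure is for closed fingers. Next I'll refine the spacer edges and take a second fix of the mount from the side view.

Run:
```python
from h import *
s=load("top0.npz");g=cv2.cvtColor(s["img"],cv2.COLOR_BGR2GRAY)
def win(m,x0,x1,y0,y1):
    o=np.zeros(m.shape,np.uint8);o[y0:y1,x0:x1]=m[y0:y1,x0:x1];return o
gb=cv2.bilateralFilter(g,5,20,2)
print(gb[225,118:202:2]);print(gb[195:255:2,135])
m=win((gb>73)&(gb<105),118,160,200,250);m=cv2.morphologyEx(m,cv2.MORPH_OPEN,np.ones((5,5)))
c=big(m);print("spacer",plate(s,c,.102),cv2.minAreaRect(c))
# flange outline: bluish grey disc in top view
im=s["img"].astype(int); print([im[y,x].tolist() for x,y in((270,150),(262,185),(282,155),(250,170),(240,165),(300,165))])
q=load("side0.npz");u=proj(q,[.6236,-.0238,.13])[0];print("side proj of mount",u)
x,y=int(u[0]),int(u[1]);a=q["img"][y-22:y+28,x-30:x+30]
b=s["img"][143:198,243:298]
o=np.zeros((560,800,3),np.uint8);A=cv2.resize(a,(396,330),interpolation=cv2.INTER_CUBIC);B=cv2.resize(b,(396,396),interpolation=cv2.INTER_CUBIC)
o[:330,:396]=A;o[:396,400:796]=B
cv2.imwrite("pics/mount.png",np.clip(o*1.7,0,255).astype(np.uint8));print(x-30,y-22)
```

```text
[134 135 134 134 109  76  75  77  78  79  80  80  81  81  81  81  73  66
  65  64  84  96  98  97  97  97  96  95  94  94  94  94  94  94  94  95
  95  95 102 135 135 133]
[136 135 136 136 136 136 134 133 104  78  77  77  77  78  78  78  79  79
  79  79  80  80  80  83 122 133 134 134 133 133]
spacer (array([0.46286691, 0.33070715]), array([83.44599915, 62.25823212]), np.float32(0.19868098)) ((138.25999450683594, 226.17999267578125), (31.0366268157959, 23.344552993774414), 79.69515228271484)
[[98, 94, 96], [30, 69, 87], [84, 81, 82], [96, 92, 95], [133, 142, 144], [88, 93, 93]]
side proj of mount [243.48504674 163.66544821]
213 141
```

View pics/mount.png

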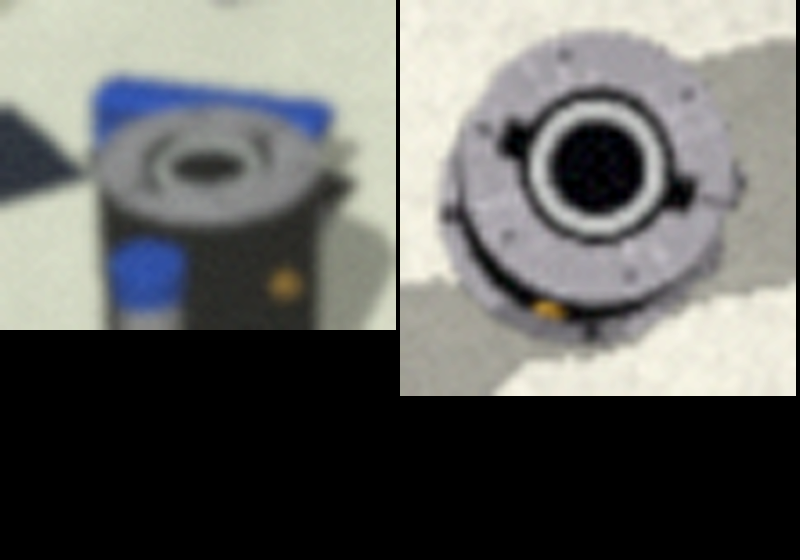

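Run:
```python
from h import *
from rig import env,kin
for n,p,ys in(("pick",(.4629,.3307,.099),[.1987+np.pi/2,.1987-np.pi/2]),("pile",(.4985,-.3408,.021),[.1733+np.pi/2,.1733-np.pi/2]),("via",(.36,0,.28),[1.75,-1.4]),("mount",(.62,-.024,.25),[0,1.57,3.14,-1.57])):
    for y in ys:
        j=kin.inverse_kinematics(p,down(y));print(n,round(y,2),None if j is None else np.round(j,2))
env.goto([.4629,.3307,.2],down(.1987+np.pi/2)); print(env.state()["t"],env.state()["ft_force"])
```

```text
pick 1.77 [ 0.62  0.48 -0.05  1.05  0.    0.42]
pick -1.37 [ 0.62  0.48 -0.05  1.05  0.   -2.72]
pile 1.74 [-0.6   0.62 -0.03  0.92  0.   -0.77]
pile -1.4 [-0.6   0.62 -0.03  0.92  0.    2.37]
via 1.75 [ 0.   -0.05 -0.23  1.39  0.   -0.18]
via -1.4 [ 0.   -0.05 -0.23  1.39  0.    2.97]
mount 0 [-0.04  0.49  0.37  1.46  0.    1.53]
mount 1.57 [-0.04  0.49  0.37  1.46  0.   -0.04]
mount 3.14 [-0.04  0.49  0.37  1.46  0.   -1.61]
mount -1.57 [-0.04  0.49  0.37  1.46  0.    3.1 ]
1.4083 [-0.61147455  1.19270166  0.09822262]
```

Run:
```python
from h import *
from rig import env,gripper_close,snapshot
env.line_to([.4629,.3307,.099],rate=.1)
gripper_close();s=env.state();print(s["t"],s["finger_gap"],s["grasp_force"],s["ft_force"])
env.line_to([.4629,.3307,.125],rate=.06);s=env.state();print(s["t"],s["finger_gap"],s["grasp_force"],s["ft_force"])
for n in("side","top"):
    q=snapshot(n);np.savez(n+"1.npz",**q);
    if n=="side": cv2.imwrite("pics/s1.png",cv2.resize(np.clip(q["img"][190:330,150:330]*1.6,0,255).astype(np.uint8),None,fx=4,fy=4,interpolation=cv2.INTER_CUBIC))
```

```text
2.9167 0.7294561122274988 65.59675097465515 [0.71194888 0.70076214 4.7228996 ]
3.5 0.7267678338034357 65.19225597381592 [ 0.17347838 -0.21955823 -0.05855165]
```

View pics/s1.png

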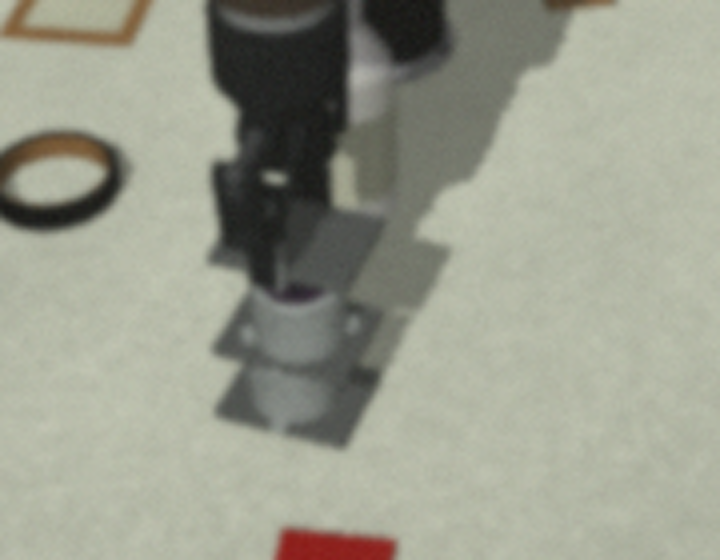

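The plate is gripped and level. The filter is uncovered and standing on the middle spacer, with its lugs at crop (248,333) and (355,322). Now I'll carry the plate to the pile.

Run:
```python
from h import *
from rig import env,open_gripper,snapshot
env.line_to([.4629,.3307,.27],rate=.2)
y=1.76
env.goto([.36,.1,.28],down(y));env.goto([.36,-.2,.28],down(y));env.goto([.4985,-.3408,.2],down(.1733+np.pi/2))
env.line_to([.4985,-.3408,.035],rate=.12)
env.wait(.2);f0=env.state()["ft_force"][2]
for z in np.arange(.031,.0185,-.002):
    env.line_to([.4985,-.3408,z],rate=.03); s=env.state();print(round(z,3),s["tool_pos"].round(4),round(s["ft_force"][2]-f0,1),s["finger_gap"])
    if s["ft_force"][2]-f0>4: break
print(s["t"]);q=snapshot("side");np.savez("side2.npz",**q)
open_gripper();env.wait(.3);s=env.state();print(s["t"],s["ft_force"])
env.line_to([.4985,-.3408,.12],rate=.12)
env.goto([.36,-.2,.28],down(y));
for n in("side","top"):
    q=snapshot(n);np.savez(n+"3.npz",**q)
q=load("top3.npz") if 0 else q
a=cv2.resize(q["img"][185:245,345:405],(396,396),interpolation=cv2.INTER_CUBIC);b=cv2.resize(q["img"][195:255,110:170],(396,396),interpolation=cv2.INTER_CUBIC)
cv2.imwrite("pics/t3.png",np.clip(np.hstack([a,b])*1.7,0,255).astype(np.uint8));print(env.state()["t"])
```

```text
0.031 [ 0.4982 -0.3406  0.0306] -0.7 0.728510592590539
0.029 [ 0.4984 -0.3407  0.0287] -1.0 0.7276191111470086
0.027 [ 0.4985 -0.3408  0.0269] -1.3 0.7306362474499761
0.025 [ 0.4987 -0.3408  0.0265] 8.3 0.7265168578133429
10.2333
10.95 [-1.15389763  0.34578237  0.03033998]
12.9917
```

View pics/t3.png

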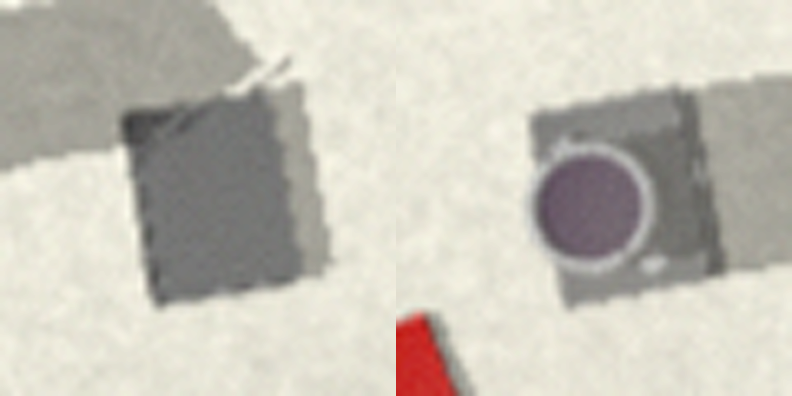

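Run:
```python
from h import *
s=load("top3.npz");im=s["img"];g=cv2.cvtColor(im,cv2.COLOR_BGR2GRAY)
# laid spacer
m=np.zeros_like(g);w=g[185:245,345:405];m[185:245,345:405]=(w<g[220,180]-15);print("laid",plate(s,big(m),.024))
# rim: enclosing circle of bright ring+purple; use purple glass centroid
hsv=cv2.cvtColor(im,cv2.COLOR_BGR2HSV);print(im[226,140],hsv[226,140],im[235,149],im[217,135],im[230,150],im[222,132])
p=np.zeros_like(g);a=im.astype(int);p[200:250,120:165]=((a[...,2]-a[...,1])>6)[200:250,120:165]
c=big(p);r=ray(s,c.reshape(-1,2),.096)[:,:2];(cx,cy),rad=cv2.minEnclosingCircle((r*1000).astype(np.float32));M=cv2.moments(c)
C=ray(s,[M["m10"]/M["m00"],M["m01"]/M["m00"]],.096)[0];print("glass",cx,cy,rad,C)
u0=110,195
for z in(.059,.057):
  R_=ray(s,[110+257/6.6-.5,195+264/6.6-.5],z)[0]-C;L=ray(s,[110+166/6.6-.5,195+148/6.6-.5],z)[0]-C
  for v in(R_,L): print(z,np.linalg.norm(v[:2]),np.degrees(np.arctan2(v[1],v[0])))
# side view estimate of the lugs / rim
q=load("side3.npz");print(proj(q,C))
u=proj(q,[C[0],C[1],.075])[0].astype(int);x,y=u-30
b=cv2.resize(q["img"][y:y+60,x:x+60],(600,600),interpolation=cv2.INTER_CUBIC);print(x,y)
cv2.imwrite("pics/s3.png",np.clip(b*1.6,0,255).astype(np.uint8))
```

```text
laid (array([ 0.49825003, -0.33972049]), array([86.28515625, 69.62350464]), np.float32(0.16393037))
[63 57 66] [160  35  66] [110 111 112] [108 108 108] [66 68 69] [73 71 74]
glass 463.5545654296875 330.9598388671875 20.37095832824707 [0.46414527 0.33098845 0.096     ]
0.059 0.03127180523436933 -142.81756095040637
0.059 0.0312888813504557 40.16465919108694
0.057 0.03106490687715231 -143.49247964370576
0.057 0.03161844601088226 40.80244701085662
[[221.97045092 258.17115361]]
192 235
```

View pics/s3.png

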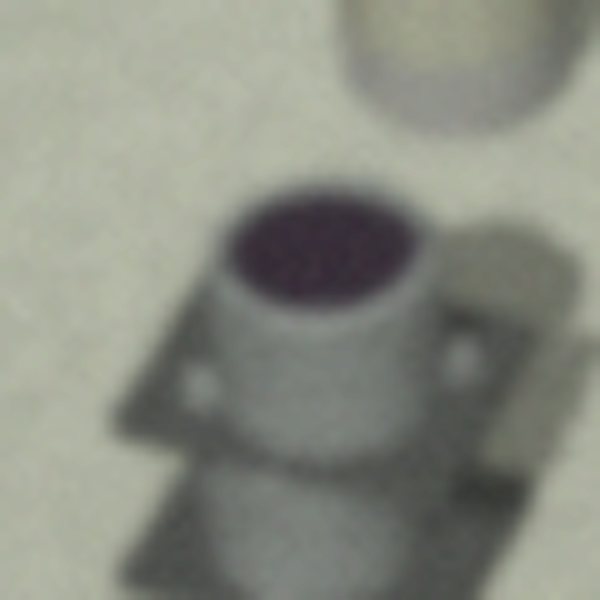

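The spacer lies flat and square on the pile, about 1 mm off. In both cameras the filter is undisturbed and upright. The glass centre in the side view, at px (223.8,259.3), is offset from the top-view fix the same way as the mount is, so their relative positions are consistent. Now I'll grip the filter and compute the mount pose.

Run:
```python
from h import *
from rig import env,gripper_close,snapshot
q=load("side3.npz");b=np.array([1.6,1.2])
a=ray(q,np.array([[211.8-.0,273],[237.7,270.3]])-[.5,.5]-b,.0575);d=a[1]-a[0];print("side lugs",np.linalg.norm(d),np.degrees(np.arctan2(d[1],d[0])),a.mean(0))
s=load("top0.npz");g=cv2.cvtColor(s["img"],cv2.COLOR_BGR2GRAY)
sub=np.zeros_like(g);sub[148:185,250:292]=1
for th in(25,35,45):
    m=((g<th)&(sub>0)).astype(np.uint8);n,l,st,ce=cv2.connectedComponentsWithStats(m)
    for i in range(1,n):
        if st[i,4]>3: print(th,st[i,4],ce[i].round(2),ray(s,ce[i],.13)[0].round(4))
# annulus between hole and flange: ring bright centroid
env.goto([.36,.1,.28],down(1.2));G=np.radians(51.5);env.goto([.4639,.331,.18],down(G))
env.line_to([.4639,.331,.083],rate=.1);gripper_close();e=env.state();print(e["t"],e["finger_gap"],e["grasp_force"],e["tool_pos"])
env.line_to([.4639,.331,.11],rate=.06);e=env.state();print(e["finger_gap"],e["grasp_force"],e["ft_force"])
```

```text
side lugs 0.06131521542113111 -141.3974533901993 [0.46561241 0.3291013  0.0575    ]
25 13 [259.15 162.38] [0.6335 0.0063 0.13  ]
25 110 [269.99 165.72] [ 0.6246 -0.0227  0.13  ]
25 15 [280.93 169.4 ] [ 0.6149 -0.0521  0.13  ]
25 17 [256.76 180.94] [0.5836 0.0126 0.13  ]
35 20 [259.15 162.  ] [0.6345 0.0063 0.13  ]
35 123 [269.93 165.93] [ 0.6241 -0.0226  0.13  ]
35 21 [280.52 169.71] [ 0.614 -0.051  0.13 ]
35 27 [256.15 179.85] [0.5865 0.0142 0.13  ]
45 48 [264.48 160.35] [ 0.639 -0.008  0.13 ]
45 131 [270.   165.77] [ 0.6245 -0.0228  0.13  ]
45 25 [280.44 169.2 ] [ 0.6154 -0.0507  0.13  ]
45 38 [255.89 179.39] [0.5878 0.0149 0.13  ]
45 5 [270. 176.] [ 0.597  -0.0228  0.13  ]
16.7917 0.6183878747604284 63.422209806740284 [0.46445935 0.33136603 0.08417059]
0.6214684488231209 62.860922925174236 [ 0.56061899 -0.33000842 -1.67201276]
```

Run:
```python
from h import *
from rig import env,snapshot
E=np.radians(84.8)
env.line_to([.4639,.331,.28],rate=.2);env.goto([.38,.1,.29],down(np.radians(70)));env.goto([.6244,-.0227,.24],down(E))
env.line_to([.6244,-.0227,.170],rate=.1);env.wait(.2);e=env.state();print(e["t"],e["tool_pos"],e["ft_force"],e["finger_gap"])
o=[]
for n in("side","top"):
    q=snapshot(n);np.savez(n+"4.npz",**q);u=proj(q,[.6244,-.0227,.14])[0].astype(int);x,y=u-30;print(n,x,y)
    o.append(cv2.resize(q["img"][y:y+60,x:x+60],(396,396),interpolation=cv2.INTER_CUBIC))
cv2.imwrite("pics/m4.png",np.clip(np.hstack(o)*1.9,0,255).astype(np.uint8))
```

```text
21.4833 [ 0.62492309 -0.02273193  0.17093636] [ 0.45723189  0.21473346 -1.08793504] 0.6177449327610348
side 212 130
top 240 135
```

View pics/m4.png

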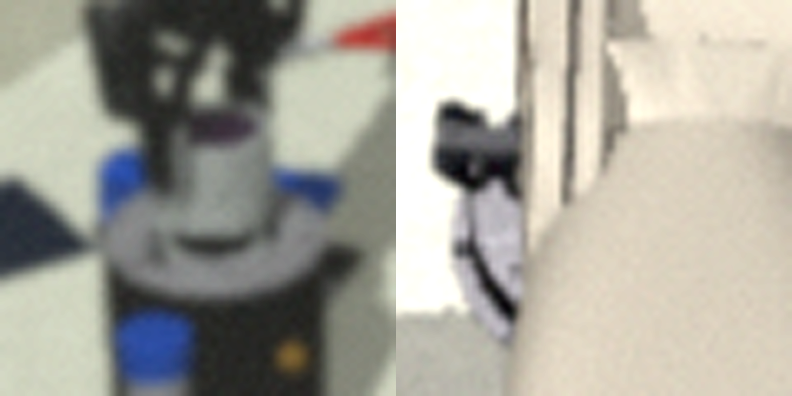

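The filter hangs level over the mount in the side view, axis at crop x≈214 against a flange centre of about 215. The slots are visible at (155,248) and (268,238). I'll lower it with a force guard.

Run:
```python
from h import *
from rig import env
f0=env.state()["ft_force"]
for z in np.r_[.164,.160,np.arange(.158,.1455,-.002)]:
    env.line_to([.6244,-.0227,z],rate=.04);e=env.state();f=e["ft_force"]-f0
    print(round(z,4),e["tool_pos"].round(4),f.round(1),round(e["finger_gap"],3))
    if f[2]>(7 if z>.151 else 18) or np.hypot(f[0],f[1])>10: print("STOP");break
print(e["t"],e["ft_torque"])
```

```text
0.164 [ 0.624  -0.0227  0.1633] [-0.8 -0.1  0. ] 0.624
0.16 [ 0.6241 -0.0227  0.1595] [0.3 0.3 1.2] 0.62
0.158 [ 0.6243 -0.0227  0.1579] [-0.6 -0.1  0.5] 0.612
0.156 [ 0.6246 -0.0227  0.1562] [ 0.  -0.9  2. ] 0.617
0.154 [ 0.6247 -0.0227  0.1545] [-0.6 -0.4  3.6] 0.618
0.152 [ 0.6247 -0.0227  0.1526] [-0.3 -0.1  5.4] 0.617
0.15 [ 0.6248 -0.0227  0.1509] [-1.  -0.8  8.2] 0.618
0.148 [ 0.6248 -0.0227  0.1494] [-1.9 -0.4 10. ] 0.622
0.146 [ 0.6248 -0.0227  0.1479] [-3.6  0.5 12. ] 0.617
23.8833 [0.08447739 0.60673209 0.02076356]
```

Force follows the spring curve (12 N at about 8 mm down), so the lugs are in the slots. Now the quarter turn clockwise, in small steps.

Run:
```python
from h import *
from rig import env
p=[.6244,-.0227,.1452];env.line_to(p,rate=.03);t0=env.state()["ft_torque"][2]
for a in range(8,97,8):
    a=min(a,92);env.goto(p,down(np.radians(84.8-a)));e=env.state()
    print(a,e["tool_pos"].round(4),e["ft_force"].round(1),round(e["ft_torque"][2]-t0,2),round(e["finger_gap"],3),round(e["t"],1))
    if abs(e["ft_torque"][2]-t0)>1.2: print("STOP");break
```

```text
8 [ 0.6253 -0.0228  0.1476] [-1.8 -0.7 11.1] -0.12 0.616 24.4
16 [ 0.6256 -0.0229  0.1477] [-1.7 -1.4 11.2] -0.09 0.62 24.6
24 [ 0.6258 -0.023   0.1477] [-0.2 -0.3 10.4] -0.08 0.618 24.9
32 [ 0.6259 -0.023   0.1477] [-0.1 -1.1 11.4] -0.13 0.615 25.2
40 [ 0.6259 -0.023   0.1477] [-0.8 -0.5 10.3] -0.12 0.617 25.4
48 [ 0.6258 -0.0231  0.1477] [-0.9 -0.8 10.7] -0.1 0.617 25.7
56 [ 0.6253 -0.0231  0.1475] [-1.8 -1.7 11.2] -0.15 0.621 25.9
64 [ 0.6249 -0.0233  0.1474] [-1.7 -1.  11.3] -0.16 0.618 26.2
72 [ 0.6247 -0.0233  0.1473] [-3. -2. 11.] -0.2 0.621 26.5
80 [ 0.6241 -0.0234  0.1471] [-4.4 -1.1 11.1] -0.16 0.618 26.7
88 [ 0.6238 -0.0235  0.147 ] [-5.1 -2.1 11.5] -0.11 0.621 27.0
92 [ 0.6237 -0.0235  0.147 ] [-5.8 -1.  11.7] -0.11 0.621 27.2
```

Run:
```python
from h import *
from rig import env
p=[.6246,-.0225,.1452];t0=env.state()["ft_torque"][2]
for a in range(93,101):
    env.goto(p,down(np.radians(84.8-a)));env.wait(.05);e=env.state()
    print(a,e["ft_force"].round(1),round(e["ft_torque"][2]-t0,2))
    if abs(e["ft_torque"][2]-t0)>.25: print("STOP");break
a-=1;E=down(np.radians(84.8-a));env.goto(p,E)
for z in(.147,.149,.151,.153,.155):
    env.line_to([*p[:2],z],rate=.03);e=env.state();print(z,e["tool_pos"].round(4),e["ft_force"].round(1),round(e["ft_torque"][2]-t0,2))
    if e["ft_force"][2]<0: break
print(e["t"])
```

```text
93 [-6.  -3.  12.1] 0.35
STOP
0.147 [ 0.6238 -0.0236  0.1484] [-4.1 -1.9  9.9] 0.1
0.149 [ 0.6239 -0.0236  0.15  ] [-2.9 -2.3  9.3] 0.13
0.151 [ 0.6239 -0.0236  0.1515] [-4.  -3.7  6.7] 0.07
0.153 [ 0.6239 -0.0235  0.1523] [-3.3 -3.4  2.4] 0.07
0.155 [ 0.6238 -0.0235  0.1524] [ 1.  -4.9 -5.7] 0.02
29.025
```

The stop was felt at 93°. The filter then rose and held at 7.9 mm below the flange against a 6 N upward pull, so it's in its catches. Releasing and checking.

Run:
```python
from h import *
from rig import env,open_gripper,snapshot
env.line_to([.6240,-.0233,.1528],rate=.03)
open_gripper();env.wait(.3);env.line_to([.6240,-.0233,.25],rate=.1);env.goto([.36,.0,.28],down(0));env.wait(.2)
print(env.state()["t"],env.state()["ft_force"])
o=[]
for n in("side","top"):
    q=snapshot(n);np.savez(n+"5.npz",**q);u=proj(q,[.6244,-.0227,.14])[0].astype(int);x,y=u-30
    o.append(cv2.resize(q["img"][y:y+60,x:x+60],(396,396),interpolation=cv2.INTER_CUBIC))
    if n=="top":
        a=q["img"].astype(int);p=np.zeros(a.shape[:2],np.uint8);p[y:y+60,x:x+60]=((a[...,2]-a[...,1])>6)[y:y+60,x:x+60]
        M=cv2.moments(big(p));print("glass at",ray(q,[M["m10"]/M["m00"],M["m01"]/M["m00"]],.164))
        g=cv2.cvtColor(q["img"],cv2.COLOR_BGR2GRAY);m=np.zeros_like(g);m[185:245,345:405]=(g[185:245,345:405]<82);print("laid",plate(q,big(m),.024))
cv2.imwrite("pics/m5.png",np.clip(np.hstack(o)*1.8,0,255).astype(np.uint8))
```

```text
32.375 [ 0.35922764  0.62472386 -1.14724039]
glass at [[ 0.62658355 -0.02200736  0.164     ]]
laid (array([ 0.49690039, -0.34029712]), array([88.41786194, 70.08483887]), np.float32(0.15192875))
```

View pics/m5.png

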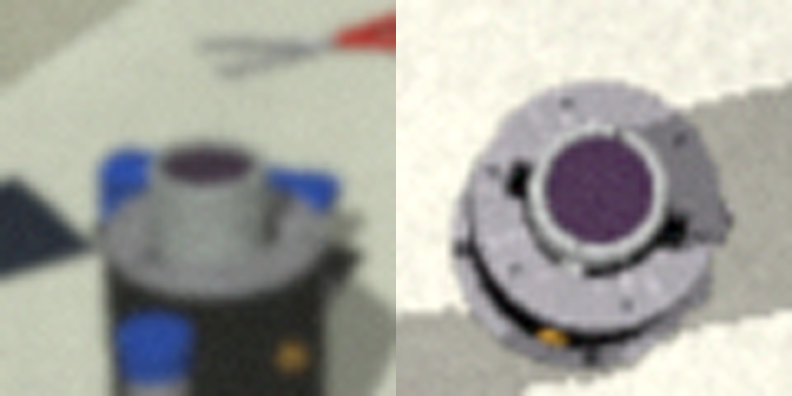

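The filter sits level and low in the mount. Both slots are empty at crop (520,182) and (677,230), the hand is clear, and the spacer is square on the pile. Handing in.

```bash
python3 -c "
from rig import env
print(env.finish_job())"
```

```text
the job is handed in; nothing more can be done
None
```

I've handed the job in at about 32 s: by my last checks the spacer lies flat and square on the pile and the filter is locked level in the mount, clear of the hand, but no verdict came back.

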